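# Find the push-latch drawer and put the container away in it

## Robot

A 6-joint arm with a two-finger parallel gripper is mounted at the origin on the work surface. World frame = base frame: x ahead of the robot, y to its left, z up, the work surface at z = 0. Lengths are in mm, angles in degrees, forces in N, time in s.
With the tool pointing down it reaches from about 300 to 775 mm from the base axis. Payload 14.6 kg.
Tool frame: the origin (TCP) lies midway between the tips of the shut fingers; the grasp point (between the pads) lies 19 mm behind it; z points along the fingers, y is the direction in which the jaws open and shut (so a half turn about z gives the same grasp; the last joint's range is limited). The gripper opens to 94 mm and grips with 3 to 60 N. Pads are 16 mm wide; open, the fingers measure 119 mm over their backs; the gripper's body (75 mm by 177 mm) begins 78 mm behind the grasp point.
Start: joints at [-72.743, 17.183, 87.147, -0, 75.671, -3.816], TCP at [197.752, -513.209, 205.446] pointing down, gripper open.
Joint ranges: [-173.82, 173.82], [-45.26, 126.66], [13.44, 144.39], [-59.66, 239.66], [0, 175.72], [-146.38, 146.38]. Speed limits (degrees/s): [127.2, 127.2, 147.25, 180, 180, 180].

## Interface

Orientations are given as a 3x3 rotation matrix whose columns are the frame's x, y, z axes.
In Python, from plant import * gives the robot as it stands.
- The arm moves only by the tool send_rows, never from a script. Its argument "rows" is one flat list of numbers, 6 for each row, row after row: the shift along the tool's x, y, z in cm, then the turn, a rotation vector about the tool's x, y, z in rad. In form: [dx, dy, dz, rx, ry, rz, dx, dy, dz, rx, ry, rz, ...]. A call has 1 to 5 rows; each row shifts and turns the commanded pose from where the row before left it, along the tool's axes as they then stand; what a row does not reach is not made up. A row lasts 1/12 s, in which the tool goes at most 41.7 mm and 7.16 degrees, less where a joint would pass 70% of its speed; a pose out of reach is approached as far as the arm can. A call is refused whole if a number of a shift passes 4.17 or a number of a turn 0.125, either way. A call with a gripper value outside its range is refused whole. "hand" is the closure, from -1 (fully open) to 1 (shut), so that 0 is half open, set as the call begins (left out, the last holds). The fingers move at their own pace and stop on an object; "squeeze" is the grip in N (left out, the last holds). Time passes only in rows, so rows that do not move let the fingers close. It gives the time, the measured TCP pose, the force and the opening at its end, in the units of the state.
- read_state(): the state, without advancing time (a new reading comes with each control period).
- snapshot(name): name is "side" or "top" or "wrist"; returns (picture, depth): 384x512x3 uint8, red, green, blue; 384x512 float32, mm along the optical axis (not along the pixel's ray), 0 where there is no reading.
- get_calibration(name): a dict with "fx", "fy", "cx", "cy" (pixels), "R" (3x3) and "t" (3): a world point X has camera coordinates R X + t; the wrist camera has in their place "tool_from_camera" (4x4, takes a point from camera to tool coordinates, whose origin is the TCP and whose axes are the flange's). Camera axes: x right, y down, z forward; pixel columns grow to the right and rows downward; lengths in mm; the calibration is good to about 2 mm. A picture is of the moment at which its call begins: read the wrist's pose just before it. get_calibration takes no time and is no camera call.
- finish_job(): hands the job in, once; it reports no verdict.
Trained networks look in the newest picture that a camera, given by its name, has taken for a name from the list of things; names that differ only in an ending like _2 or _b are one class to them, and where a whole thing is asked for, a point or a joint stands for the part that bears it (a point fixed in the world has none). Each returns a list of dicts, best first, with "score" (0 to 1); they miss things now and then, are a little off and sometimes report something else, mostly with a low value. They report only what shows in the picture. A call takes as long as a camera call. They do not tell look-alikes from the thing itself.
- regions_of(camera, target): "region" (384x512 bool, what is visible of it) and "rect" ([centre column, centre row, width, height] in pixels, round what is visible of it).
- landmark_of(camera, target): "at" ([column, row] in pixels: a listed point, or the origin of a listed thing).
The state is a dict: "time": time; "joint_pos": joint angles; "qd": joint speeds; "joint_efforts": joint torques, N m; "ee_pos": TCP position; "ee_rot": TCP orientation; "contact_force": force on the tool from outside, world axes, zero at the start; "ft_torque": the same for the moment, N m; "opening": finger opening in mm.
Only numpy, scipy, OpenCV 4.12 (cv2) and the standard library are available. Lean on these libraries where they do the work, as an engineer would, in place of code of your own. Each camera call takes 0.05 s, during which the arm holds its last target. There are 200 camera calls.

## Task

Only one of the three handleless fronts of the low white drawer unit is a real drawer, on a push latch; the other two are blind fronts on weak clips, so feel for the one that gives and do not force the others. Press the real one in until it springs out, pull it wide open by its front, and set the small white clip-lid container upright on the drawer's floor, leaving the drawer open and the other things on the cart where they are.

Things in the scene. Friction and masses are not known exactly. Their poses are not given: they have to be found in the camera images.
- cabinet: low white drawer unit, fixed, 464 mm wide (y) x 250 mm deep (x) x 80 mm high. Origin: centre of the carcass's front edge at table height; x points level into it (away from the robot), y to its left, z up. Three bays with centres at y = +150, 0, -150 mm. The three fronts look the same; which is the drawer changes from start to start
- front_left (a point): left bay as the robot sees it (left is +y): centre of the shut front panel's outer face, 38 mm above the table, 16 mm before the carcass edge; x axis level into the cabinet, z up. Panel 144 mm wide, 14 mm thick, from 6 to 72 mm above the table. The point does not move with the panel
- front_middle (a point): the same point at the middle bay. Inside the drawer, whichever bay it is in: walls 4 mm thick up to 51 mm above the table, 132 mm apart; floor's top 15 mm above the table; the open part between front panel and carcass is as long as the drawer's joint value. Pull the drawer by pinching the top edge of its front from above, one finger behind it
- front_right (a point): the same point at the right bay
- drawer (a joint): travel of the real drawer in m: 0 shut, negative pressed in (stop -0.014), positive out (stop 0.140). Pressing takes about 6 N all the way; the latch lets go at 7 mm of press; when the pressing finger withdraws, the drawer springs out about 50 mm and stays, held by light friction (0.5 N); it does not latch again. Does not tell which bay it is
- clip_a (a joint): press travel in m of one blind front (0 at rest, negative pressed in). It gives about 1 mm per 3.5 N and springs back; its clips break at 5 mm (17 N). Does not tell which bay it is
- clip_c (a joint): the same for the other blind front
- tub_center (a point): centre of the small white plastic container with clip-on lid, loose, about 120 g: 70 mm (its x) x 48 mm (its y) x 42 mm high, lid 7 mm thick on top overhanging the sides by 2 mm; the point is 21 mm above its underside. Starts on the table to the robot's right
- spoon: bystander: stainless spoon, 160 mm, lying on the table; origin at its middle, underneath
- butter: bystander: white ceramic butter dish, 100 x 160 x 57 mm, on the back of the cabinet's top; origin centre of the underside
- bowl: bystander: green glass bowl, 124 mm across, 60 mm high, on the table at the left; origin centre of the underside
- mug: bystander: white mug, 80 mm across, 90 mm high; origin centre of the underside
- jar: bystander: glass jar with steel cap, 70 mm across, 100 mm high; origin centre of the underside
- mill: bystander: wooden pepper mill, 52 mm across, 106 mm high; origin centre of the underside
There are look-alikes about, which are no part of the job. Of the things shaped like the part that bears tub_center, the white one is meant.

How it is judged (in metres and radians):
On the way, in this order (a step that is already met when the one before it is completed fails the run):
1. the real drawer is pressed in past its latch point (value of joint drawer below -0.005 m).
2. the drawer has sprung out more than 30 mm (value of joint drawer above 0.03 m), for 0.1 s.
3. the drawer is pulled open more than 90 mm (value of joint drawer above 0.09 m), for 0.1 s.
At the end, for the whole second after the job is handed in: the drawer is still open by more than 85 mm and the container stands upright (within 9 degrees), at rest, on the drawer's floor (centre 30 to 44 mm above the table), in the open part in front of the carcass (value of joint drawer above 0.085 m and x of tub_center in the frame of cabinet between -0.14 and -0.02 m and y of tub_center in the frame of cabinet between -0.225 and 0.225 m and z of tub_center in the frame of cabinet between 0.03 and 0.044 m and angle between tub_center's own z axis and vertical below 0.15 rad and linear speed of tub below 0.02 m/s); the robot touches nothing.
It fails at once if a blind front is pressed in more than 5 mm, which breaks its clips (value of joint any of clip_a, clip_c below -0.005 m).
It fails at once if a bystander is pushed more than 30 mm away (distance of any of spoon, butter, bowl, mug, jar, mill from where it was at the start of the episode above 0.03 m).
It fails at once if a bystander is tipped over (angle between any of butter, bowl, mug, jar, mill's own z axis and vertical above 0.5 rad).
It also fails if it takes over 72 s, if anything falls off the work surface, if the arm or the gripper's body presses on something with over 40 N, if the wrist force passes 120 N, or if a joint passes its speed limit or range.

## Working session

There is one attempt and no reset: what is moved stays moved. The work goes in short steps, Python scripts to look and compute and a tool call to move; the robot and the scene stay as the last step left them, time stands still between calls to the robot, and variables do not carry over. Pictures are saved under pics/ and viewed, about 8 in all and at most 12, crops included, and the job is handed in when it is done.

Besides the shell and the picture viewer there is one more tool, called after "Call:" by a JSON object that holds its "name" and its "arguments", one argument or row to a line. send_rows: Moves the arm, as the interface text tells. Its arguments: {"type":"object","properties":{"rows":{"type":"array"},"hand":{"type":"number"},"squeeze":{"type":"number"}},"required":["rows"]}

```bash
mkdir -p pics; cat > h.py <<'E'
from plant import *
import numpy as np, cv2
def back(cam,u,v,d):
    c=get_calibration(cam); p=np.array([(u-c['cx'])/c['fx']*d,(v-c['cy'])/c['fy']*d,d])
    if 'R' in c: return np.array(c['R']).T@(p-np.array(c['t']))
    T=np.array(c['tool_from_camera']); s=read_state()
    return np.array(s['ee_rot'])@(T[:3,:3]@p+T[:3,3])+np.array(s['ee_pos'])
def proj(cam,X):
    c=get_calibration(cam); p=np.array(c['R'])@np.array(X)+np.array(c['t']); return c['fx']*p[0]/p[2]+c['cx'],c['fy']*p[1]/p[2]+c['cy']
def save(p,n): cv2.imwrite('pics/'+n,p[:,:,::-1])
E
python3 - <<'E'
from h import *
ims=[]
for c in ('top','side'):
    p,d=snapshot(c); np.save(c+'.npy',d); cv2.imwrite(c+'.png',p[:,:,::-1]); ims.append(p)
    for n in ('tub_center','front_left','front_middle','front_right','cabinet','spoon','bowl','mug','jar','mill','butter'):
        for r in landmark_of(c,n)[:3]:
            u,v=r['at']; dd=d[min(383,int(round(v))),min(511,int(round(u)))]
            print(c,n,round(r['score'],2),np.round(r['at'],1),np.round(back(c,u,v,dd)) if dd>0 else 0)
save(ims[0],'top0.png');save(ims[1],'side0.png')
s=read_state();print({k:np.round(v,3).tolist() for k,v in s.items()})
E
```

```text
top tub_center 0.79 [307.6 225.6] [ 420. -197.   35.]
top tub_center 0.69 [342.7 207.7] [ 484. -323.   43.]
top tub_center 0.67 [319.  184.2] [ 568. -237.   55.]
top front_left 0.71 [324.9 149.2] [ 703. -269.   -2.]
top front_left 0.38 [342.2 211.2] [ 471. -322.   38.]
top front_middle 0.41 [220.  181.9] [576. 116.  78.]
top front_middle 0.29 [324.9 148.8] [ 704. -269.   -2.]
top cabinet 0.95 [221.7 183. ] [573. 111.  71.]
top spoon 0.68 [256.2 241.2] [364. -12.   2.]
top bowl 0.75 [339.4 208.4] [ 481. -311.   43.]
top bowl 0.68 [120.9 234.4] [391. 480.   8.]
top mug 0.65 [327.7 149.3] [ 701. -278.    5.]
top jar 0.91 [377.7 202.1] [ 503. -444.   69.]
top mill 0.54 [356.3 251.9] [ 327. -363.   73.]
top butter 0.74 [212.9 127.9] [760. 138. 126.]
side tub_center 0.96 [262.  279.7] [ 466. -349.   44.]
side tub_center 0.79 [236.7 256.5] [ 423. -223.   44.]
side tub_center 0.79 [317.8 285.2] [ 617. -421.   42.]
side front_left 0.68 [232.  177.8] [550. 270.  26.]
side front_middle 0.86 [244.4 191.8] [563. 140.  36.]
side front_middle 0.54 [291.5 174.2] [731.  83. 117.]
side front_right 0.5
[... 159 characters left out ...]
386. 434.  22.]
side mug 0.68 [321.9 262.5] [ 682. -312.   23.]
side mug 0.24 [248.5 199.3] [563.  88.  35.]
side jar 0.61 [289.  316.3] [ 491. -506.   39.]
side jar 0.55 [247.8 203.6] [562.  94.  12.]
side mill 0.87 [226.8 307.7] [ 340. -401.   17.]
side butter 0.7 [291.2 172.1] [732.  89. 123.]
{'time': 1.2, 'joint_pos': [-72.744, 17.184, 87.147, -0.001, 75.67, -3.817], 'qd': [-0.068, 0.035, -0.008, -0.128, -0.024, 0.055], 'joint_efforts': [-0.0, -53.167, -35.291, 0.071, 0.021, 0.0], 'ee_pos': [197.739, -513.216, 205.432], 'ee_rot': [[0.933, 0.36, -0.0], [0.36, -0.933, 0.0], [-0.0, -0.0, -1.0]], 'contact_force': [0.346, 0.489, -0.064], 'ft_torque': [0.006, -0.015, 0.03], 'opening': 93.356}
```

View pics/top0.png

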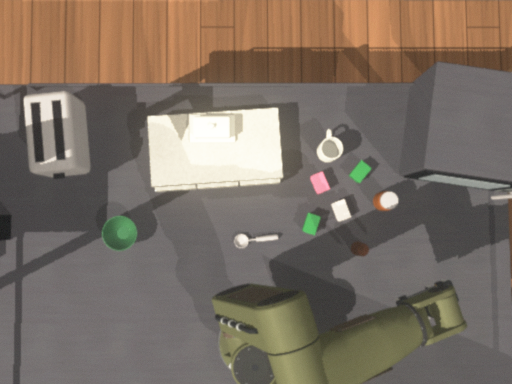

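View pics/side0.png

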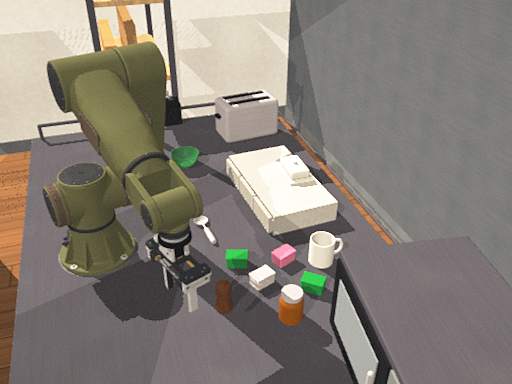

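```bash
python3 - <<'E'
from h import *
def cloud(c,d):
    v,u=np.mgrid[:384,:512]; k=get_calibration(c)
    P=np.stack([(u-k['cx'])/k['fx']*d,(v-k['cy'])/k['fy']*d,d],-1)
    return (P-np.array(k['t']))@np.array(k['R'])
for c in ('top','side'):
    d=np.load(c+'.npy'); P=cloud(c,d); im=cv2.imread(c+'.png'); hsv=cv2.cvtColor(im,cv2.COLOR_BGR2HSV)
    ok=(d>0)
    snapshot(c)
    r=regions_of(c,'cabinet')[0]; m=r['region']&ok
    Q=P[m]; 
    for lo,hi in ((65,95),(10,65)):
        q=Q[(Q[:,2]>lo)&(Q[:,2]<hi)]
        print(c,'cab',lo,len(q),cv2.minAreaRect(q[:,:2].astype(np.float32)) if len(q)>5 else 0, np.median(q[:,2]))
    for R in regions_of(c,'tub_center')[:6]:
        m=R['region']&ok; q=P[m]; t=q[q[:,2]>30]
        print(c,'tub',round(R['score'],2),np.round(R['rect']),'hsv',np.median(hsv[m],0),len(q),len(t),np.round(np.median(q[:,2])), cv2.minAreaRect(t[:,:2].astype(np.float32)) if len(t)>4 else 0)
    # bystanders extents
    for n in ('mug','mill','jar','bowl','butter','spoon'):
        for R in regions_of(c,n)[:1]:
            q=P[R['region']&ok]; print(c,n,round(R['score'],2),np.round(np.percentile(q,[5,95],axis=0)).tolist())
a=cv2.imread('side.png')[220:340,200:350]; b=cv2.imread('top.png')[150:270,290:440]
cv2.imwrite('pics/crop0.png',cv2.resize(np.hstack([a,b]),None,fx=2.6,fy=2.6,interpolation=cv2.INTER_CUBIC))
E
```

```text
top cab 65 7742 ((702.2869262695312, 135.939453125), (250.9274444580078, 465.4665222167969), 3.8634021282196045) 79.97901263402213
top cab 10 6 ((677.3052978515625, 266.8354797363281), (150.73074340820312, 241.17306518554688), 85.19917297363281) 43.75034316748517
top tub 0.62 [340. 208.  20.  23.] hsv [ 20.  18. 246.] 284 248 40.0 ((477.33843994140625, -317.28643798828125), (69.77021789550781, 48.389854431152344), 16.769031524658203)
top tub 0.59 [312. 224.  22.  20.] hsv [ 63. 127. 188.] 262 254 41.0 ((428.57403564453125, -208.72317504882812), (46.52582550048828, 70.91650390625), 71.63298797607422)
top tub 0.53 [360. 171.  24.  22.] hsv [ 63. 129. 191.] 278 255 41.0 ((617.3888549804688, -389.8858642578125), (48.81391143798828, 73.739501953125), 50.756317138671875)
top tub 0.5 [320. 182.  18.  22.] hsv [174.  85. 249.] 263 252 42.0 ((576.5961303710938, -242.5422821044922), (69.42740631103516, 48.384273529052734), 23.08577537536621)
top mug 0.76 [[658.0, -313.0, -1.0], [750.0, -239.0, 91.0]]
top mill 0.62 [[321.0, -392.0, 15.0], [357.0, -359.0, 104.0]]
top jar 0.76 [[481.0, -498.0, 22
[... 829 characters left out ...]
 tub 0.71 [282. 255.  24.  24.] hsv [173. 103. 248.] 401 268 40.0 ((574.0280151367188, -242.10586547851562), (77.22635650634766, 50.28257751464844), 23.4836483001709)
side tub 0.62 [313. 285.  20.  22.] hsv [ 66. 184. 204.] 409 291 41.0 ((612.4246215820312, -393.41046142578125), (52.73346710205078, 69.23149871826172), 45.20924377441406)
side mug 0.72 [[345.0, -87.0, 3.0], [385.0, 64.0, 23.0]]
side mill 0.87 [[313.0, -406.0, 10.0], [351.0, -377.0, 101.0]]
side jar 0.95 [[474.0, -510.0, 15.0], [531.0, -457.0, 104.0]]
side bowl 0.83 [[350.0, 417.0, 8.0], [446.0, 531.0, 63.0]]
side butter 0.69 [[717.0, 66.0, 86.0], [799.0, 196.0, 131.0]]
side spoon 0.73 [[348.0, -83.0, 3.0], [381.0, 64.0, 23.0]]
```

View pics/crop0.png

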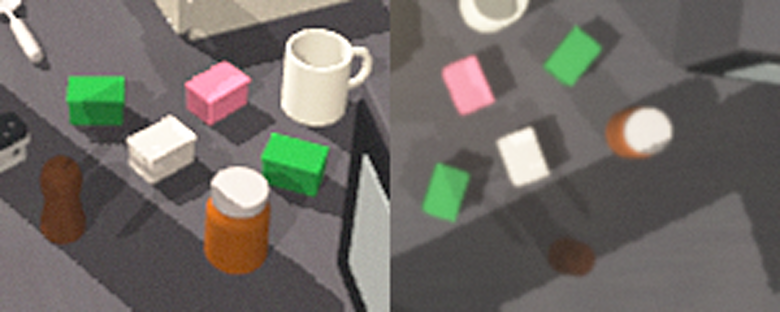

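White tub is at side (262,277) and top (341,210), world about (477,-317). The look-alikes are green at top (312,224) and (360,171), and pink at (320,183). The crop confirms the white one. Next I turn the tool square to the cabinet with the fingers shut.

Call:
{"name": "send_rows", "arguments": {
  "rows": [0, 0, 0, 0, 0, 0.1, 0, 0, 0, 0, 0, 0.1, 0, 0, 0, 0, 0, 0.1, 0, 0, 0, 0, 0, 0, 0, 0, 0, 0, 0, 0],
  "hand": 1,
  "squeeze": 20
}}

```text
time: 2.52
ee_pos: [197.7, -513.2, 205.5]
ee_rot: [[0.997, 0.071, -0.0], [0.071, -0.997, -0.0], [-0.0, 0.0, -1.0]]
contact_force: [0.6, -0.4, -0.8]
opening: 64.3
```

```bash
cat >> h.py <<'E'
th=np.radians(3.86); O=np.array([577.6,127.5,0]); EX=np.array([np.cos(th),np.sin(th),0]); EY=np.array([-np.sin(th),np.cos(th),0])
def cab(x,y,z): return O+x*EX+y*EY+np.array([0,0,z])
def need(X,yaw=None):
    s=read_state(); R=np.array(s['ee_rot']); p=np.array(s['ee_pos'])
    y=np.degrees(np.arctan2(R[1,0],R[0,0]))
    print('t',round(s['time'],2),'pos',np.round(p,1),'yaw',round(y,2),'F',np.round(s['contact_force'],2),'open',round(s['opening'],1),'cabxy',np.round([(p-O)@EX,(p-O)@EY],1))
    if X is not None: print('need tool cm',np.round(R.T@(np.array(X)-p)/10,2), 'target',np.round(X,1))
    if yaw is not None: print('need rz',round(-np.radians((yaw-y+90)%180-90),3))
E
python3 -c "
from h import *
need(cab(-55,-150,205));need(cab(-55,0,205))"
```

```text
t 2.52 pos [ 197.7 -513.2  205.5] yaw 4.06 F [ 0.61 -0.44 -0.82] open 64.3 cabxy [-422.1 -613.7]
need tool cm [ 3.688e+01 -4.624e+01  4.000e-02] target [532.8 -25.9 205. ]
t 2.52 pos [ 197.7 -513.2  205.5] yaw 4.06 F [ 0.61 -0.44 -0.82] open 64.3 cabxy [-422.1 -613.7]
need tool cm [ 3.693e+01 -6.124e+01  4.000e-02] target [522.7 123.8 205. ]
```

Call:
{"name": "send_rows", "arguments": {
  "rows": [2.4, -3, 0, 0, 0, 0, 2.4, -3, 0, 0, 0, 0, 2.4, -3, 0, 0, 0, 0, 2.4, -3, 0, 0, 0, 0, 2.4, -3, 0, 0, 0, 0]
}}

```text
time: 2.93
ee_pos: [307.9, -353.9, 205.5]
ee_rot: [[0.997, 0.071, 0.0], [0.071, -0.997, -0.0], [0.0, 0.0, -1.0]]
contact_force: [1.1, -0.4, 0.5]
opening: 30.4
```

Call:
{"name": "send_rows", "arguments": {
  "rows": [2.4, -3, 0, 0, 0, 0, 2.4, -3, 0, 0, 0, 0, 2.4, -3, 0, 0, 0, 0, 2.4, -3, 0, 0, 0, 0, 2.4, -3, 0, 0, 0, 0]
}}

```text
time: 3.35
ee_pos: [417.6, -195.9, 205.7]
ee_rot: [[0.997, 0.072, 0.001], [0.072, -0.997, -0.0], [0.001, 0.0, -1.0]]
contact_force: [0.2, 0.2, 0.6]
opening: 0.3
```

Call:
{"name": "send_rows", "arguments": {
  "rows": [2.4, -3, 0, 0, 0, 0, 2.4, -3, 0, 0, 0, 0, 2.4, -3, 0, 0, 0, 0, 2.4, -3, 0, 0, 0, 0, 2.1, -3, 0, 0, 0, 0]
}}

```text
time: 3.77
ee_pos: [524.4, -38.1, 205.5]
ee_rot: [[0.997, 0.072, 0.0], [0.072, -0.997, -0.0], [0.0, 0.0, -1.0]]
contact_force: [0.7, -0.7, -0.5]
opening: 0.3
```

Call:
{"name": "send_rows", "arguments": {
  "rows": [0, -1.2, 3.6, 0, 0, 0, 0, 0, 3.6, 0, 0, 0, 0, 0, 3.6, 0, 0, 0, 0, 0, 3.6, 0, 0, 0, 0, 0, 2.3, 0, 0, 0]
}}

```text
time: 4.18
ee_pos: [521.2, -27.7, 35.2]
ee_rot: [[0.997, 0.072, -0.003], [0.072, -0.997, 0.0], [-0.003, -0.001, -1.0]]
contact_force: [0.6, -0.6, -0.9]
opening: 0.4
```

```bash
python3 -c "
from h import *
need(cab(-24,-150,38),3.86)
p,d=snapshot('side');need(None)
cv2.imwrite('pics/s1.png',cv2.resize(p[130:300,150:370,::-1],None,fx=3,fy=3))"
```

```text
t 4.18 pos [521.2 -27.7  35.2] yaw 4.12 F [ 0.62 -0.57 -0.86] open 0.4 cabxy [ -66.7 -151.1]
need tool cm [ 4.27 -0.09 -0.29] target [563.8 -23.8  38. ]
need rz 0.005
t 4.23 pos [519.7 -27.7  32.2] yaw 4.1 F [-2.65  0.26 -5.17] open 0.9 cabxy [ -68.3 -150.9]
```

View pics/s1.png

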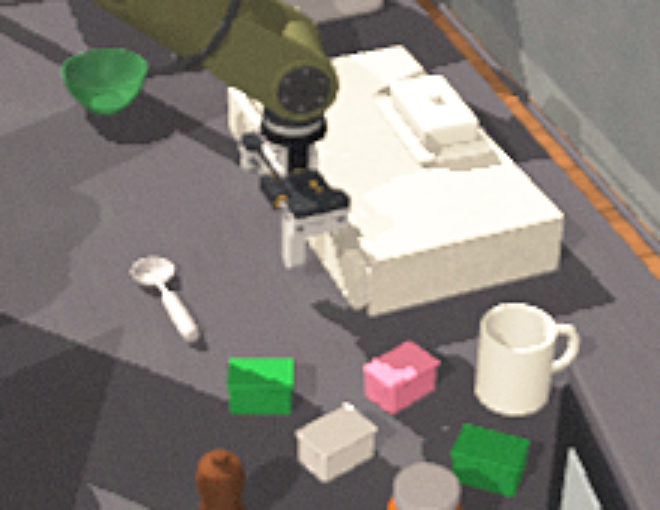

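Call:
{"name": "send_rows", "arguments": {
  "rows": [1.2, 0, -0.3, 0, 0, 0.005, 1.2, 0, 0, 0, 0, 0, 0.8, 0, 0, 0, 0, 0, 0, 0, 0, 0, 0, 0, 0, 0, 0, 0, 0, 0]
}}

```text
time: 4.65
ee_pos: [554.5, -26.0, 41.8]
ee_rot: [[0.998, 0.064, 0.0], [0.064, -0.998, -0.0], [0.0, 0.0, -1.0]]
contact_force: [-0.7, 0.1, -1.4]
opening: 0.6
```

Call:
{"name": "send_rows", "arguments": {
  "rows": [0.2, 0, 0, 0, 0, 0, 0.2, 0, 0, 0, 0, 0, 0, 0, 0, 0, 0, 0, 0, 0, 0, 0, 0, 0]
}}

```text
time: 4.98
ee_pos: [558.5, -25.8, 41.5]
ee_rot: [[0.998, 0.063, 0.0], [0.063, -0.998, -0.0], [0.0, 0.0, -1.0]]
contact_force: [0.6, 0.2, 0.2]
opening: 0.3
```

Call:
{"name": "send_rows", "arguments": {
  "rows": [0.1, 0, 0, 0, 0, 0, 0.1, 0, 0, 0, 0, 0, 0, 0, 0, 0, 0, 0]
}}

```text
time: 5.23
ee_pos: [560.6, -25.7, 41.5]
ee_rot: [[0.998, 0.063, -0.0], [0.063, -0.998, 0.0], [-0.0, -0.0, -1.0]]
contact_force: [-0.3, 0.5, -0.6]
opening: 0.3
```

Call:
{"name": "send_rows", "arguments": {
  "rows": [0.1, 0, 0, 0, 0, 0, 0.1, 0, 0, 0, 0, 0, 0, 0, 0, 0, 0, 0]
}}

```text
time: 5.48
ee_pos: [562.0, -25.5, 41.4]
ee_rot: [[0.998, 0.063, -0.002], [0.063, -0.998, 0.0], [-0.002, -0.0, -1.0]]
contact_force: [-6.3, -0.4, 3.6]
opening: 0.5
```

Call:
{"name": "send_rows", "arguments": {
  "rows": [0.1, 0, 0, 0, 0, 0, 0, 0, 0, 0, 0, 0, 0, 0, 0, 0, 0, 0]
}}

```text
time: 5.73
ee_pos: [562.9, -25.5, 41.4]
ee_rot: [[0.998, 0.063, -0.002], [0.063, -0.998, 0.0], [-0.002, -0.0, -1.0]]
contact_force: [-6.2, 0.1, 4.5]
opening: 0.6
```

Call:
{"name": "send_rows", "arguments": {
  "rows": [0.1, 0, 0, 0, 0, 0, 0, 0, 0, 0, 0, 0, 0, 0, 0, 0, 0, 0]
}}

```text
time: 5.98
ee_pos: [563.9, -25.4, 41.4]
ee_rot: [[0.998, 0.063, -0.002], [0.063, -0.998, 0.0], [-0.002, -0.0, -1.0]]
contact_force: [-5.6, 0.1, 4.3]
opening: 0.4
```

Force stays at 6 N as it moves in, so the right bay is the drawer. I press past the latch point and withdraw.

Call:
{"name": "send_rows", "arguments": {
  "rows": [0.2, 0, 0, 0, 0, 0, 0.2, 0, 0, 0, 0, 0, 0.2, 0, 0, 0, 0, 0, 0, 0, 0, 0, 0, 0, 0, 0, 0, 0, 0, 0]
}}

```text
time: 6.4
ee_pos: [570.2, -25.0, 41.4]
ee_rot: [[0.998, 0.063, -0.001], [0.063, -0.998, 0.0], [-0.001, -0.0, -1.0]]
contact_force: [-4.6, 0.2, 3.4]
opening: 0.4
```

Call:
{"name": "send_rows", "arguments": {
  "rows": [0, 0, 0, 0, 0, 0]
}}

```text
time: 6.48
ee_pos: [570.2, -25.0, 41.4]
ee_rot: [[0.998, 0.063, -0.001], [0.063, -0.998, 0.0], [-0.001, -0.0, -1.0]]
contact_force: [-4.4, -0.1, 2.8]
opening: 0.3
```

Call:
{"name": "send_rows", "arguments": {
  "rows": [-3, 0, 0, 0, 0, 0, -3.5, 0, 0, 0, 0, 0, -3.5, 0, 0, 0, 0, 0, 0, 0, -3.5, 0, 0, 0, 0, 0, -3.5, 0, 0, 0],
  "hand": 0.1
}}

```text
time: 6.9
ee_pos: [467.8, -31.1, 110.7]
ee_rot: [[0.998, 0.062, -0.005], [0.062, -0.998, 0.001], [-0.005, -0.001, -1.0]]
contact_force: [1.7, -0.6, 1.1]
opening: 30.5
```

Call:
{"name": "send_rows", "arguments": {
  "rows": [0, 0, -3.5, 0, 0, 0.12, 0, 0, 0, 0, 0, 0.12, 0, 0, 0, 0, 0, 0.12, 0, 0, 0, 0, 0, 0.12, 0, 0, 0, 0, 0, 0.12]
}}

```text
time: 7.32
ee_pos: [471.0, -31.3, 146.8]
ee_rot: [[0.856, -0.517, 0.001], [-0.517, -0.856, -0.0], [0.001, -0.001, -1.0]]
contact_force: [-0.2, -0.2, 0.5]
opening: 42.2
```

Call:
{"name": "send_rows", "arguments": {
  "rows": [0, 0, 0, 0, 0, 0.12, 0, 0, 0, 0, 0, 0.12, 0, 0, 0, 0, 0, 0.12, 0, 0, 0, 0, 0, 0.12, 0, 0, 0, 0, 0, 0.12]
}}

```text
time: 7.73
ee_pos: [470.7, -33.2, 146.5]
ee_rot: [[0.422, -0.907, 0.001], [-0.907, -0.422, 0.003], [-0.002, -0.002, -1.0]]
contact_force: [-1.7, -1.5, -1.4]
opening: 42.8
```

Call:
{"name": "send_rows", "arguments": {
  "rows": [0, 0, 0, 0, 0, 0.12, 0, 0, 0, 0, 0, 0.12, 0, 0, 0, 0, 0, 0.12, 0, 0, 0, 0, 0, 0, 0, 0, 0, 0, 0, 0]
}}

```text
time: 8.15
ee_pos: [447.9, -104.6, 139.8]
ee_rot: [[0.172, -0.985, 0.033], [-0.981, -0.168, 0.095], [-0.088, -0.049, -0.995]]
contact_force: [0.0, 0.4, 0.7]
opening: 42.2
```

```bash
python3 - <<'E'
from h import *
need(cab(-59,-150,150),3.86-90)
ims=[]
for c in ('top','side'):
    p,d=snapshot(c)
    v,u=np.mgrid[:384,:512]; k=get_calibration(c)
    P=np.stack([(u-k['cx'])/k['fx']*d,(v-k['cy'])/k['fy']*d,d],-1); P=(P-np.array(k['t']))@np.array(k['R'])
    L=np.stack([(P-O)@EX,(P-O)@EY,P[...,2]],-1)
    m=(d>0)&(L[...,1]>-215)&(L[...,1]<-90)&(L[...,0]>-180)&(L[...,0]<-5)&(L[...,2]>60)&(L[...,2]<82)
    print(c,m.sum(),np.round(np.percentile(L[m],[2,50,98],axis=0)).tolist() if m.any() else '')
    m=(d>0)&(L[...,1]>-60)&(L[...,1]<220)&(L[...,0]>-40)&(L[...,0]<3)&(L[...,2]>60)&(L[...,2]<76)
    print(' shut',m.sum(),np.round(np.percentile(L[m],[2,50,98],axis=0)).tolist() if m.any() else '')
    ims.append(cv2.resize(p[130:260,180:380] if c=='top' else p[150:280,170:370],None,fx=2,fy=2))
    cv2.imwrite(c+'1.png',p[:,:,::-1])
save(np.hstack(ims),'open1.png')
E
```

```text
t 8.15 pos [ 447.9 -104.6  139.8] yaw -80.06 F [0.03 0.37 0.71] open 42.2 cabxy [-145.1 -222.8]
need tool cm [-6.39 -9.34 -0.  ] target [528.8 -26.1 150. ]
need rz 0.106
top 128 [[-66.0, -202.0, 62.0], [-59.0, -147.0, 72.0], [-52.0, -92.0, 80.0]]
 shut 274 [[-16.0, -56.0, 61.0], [-9.0, 88.0, 71.0], [1.0, 215.0, 76.0]]
side 111 [[-71.0, -212.0, 62.0], [-65.0, -159.0, 73.0], [-55.0, -98.0, 79.0]]
 shut 35 [[-21.0, -58.0, 62.0], [-17.0, -35.0, 72.0], [-5.0, -10.0, 76.0]]
```

View pics/open1.png

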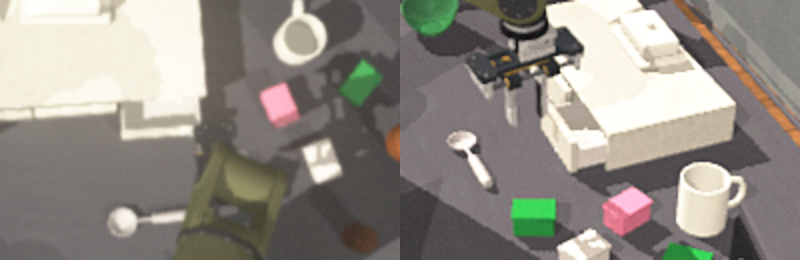

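```bash
python3 -c "
from h import *
s=read_state();print(np.round(s['joint_pos'],1));print(np.round(s['ee_rot'],3));need(None)"
```

```text
[-20.9   9.6 106.    6.4  64.7 146.3]
[[ 0.175 -0.984  0.033]
 [-0.981 -0.171  0.095]
 [-0.088 -0.049 -0.995]]
t 8.25 pos [ 448.4 -103.2  140. ] yaw -79.87 F [-0.1   0.63  0.28] open 42.2 cabxy [-144.5 -221.5]
```

```bash
cat >> h.py <<'E'
from scipy.spatial.transform import Rotation as Ro
def rotneed(yaw):
    y=np.radians(yaw); T=np.array([[np.cos(y),np.sin(y),0],[np.sin(y),-np.cos(y),0],[0,0,-1]])
    R=np.array(read_state()['ee_rot']); w=Ro.from_matrix(R.T@T).as_rotvec(); print('rotvec',np.round(w,3))
E
python3 -c "
from h import *
rotneed(-65);rotneed(-75)"
```

```text
rotvec [-0.06   0.081 -0.261]
rotvec [-0.053  0.086 -0.087]
```

Call:
{"name": "send_rows", "arguments": {
  "rows": [0, 0, -2, -0.027, 0.043, -0.043, 0, 0, -2, -0.026, 0.043, -0.044, 0, 0, 0, 0, 0, -0.12, 0, 0, 0, 0, 0, -0.12, 0, 0, 0, 0, 0, -0.12]
}}

```text
time: 8.67
ee_pos: [446.8, -108.0, 180.0]
ee_rot: [[0.592, -0.806, 0.002], [-0.806, -0.592, 0.003], [-0.001, -0.003, -1.0]]
contact_force: [-0.2, 0.3, -0.5]
opening: 42.1
```

Call:
{"name": "send_rows", "arguments": {
  "rows": [0, 0, 0, 0, 0, -0.12, 0, 0, 0, 0, 0, -0.12, 0, 0, 0, 0, 0, -0.12, 0, 0, 0, 0, 0, -0.12, 0, 0, 0, 0, 0, -0.12]
}}

```text
time: 9.08
ee_pos: [446.6, -108.1, 179.7]
ee_rot: [[0.944, -0.331, 0.001], [-0.331, -0.944, 0.003], [-0.0, -0.003, -1.0]]
contact_force: [-0.3, -0.1, -0.6]
opening: 42.6
```

Call:
{"name": "send_rows", "arguments": {
  "rows": [0, 0, 0, 0, 0, -0.12, 0, 0, 0, 0, 0, -0.12, 0, 0, 0, 0, 0, -0.12, 0, 0, 0, 0, 0, -0.12, 0, 0, 0, 0, 0, -0.12]
}}

```text
time: 9.5
ee_pos: [446.6, -108.1, 179.7]
ee_rot: [[0.966, 0.26, 0.001], [0.26, -0.966, 0.003], [0.002, -0.003, -1.0]]
contact_force: [-0.1, -0.5, 0.1]
opening: 42.0
```

Call:
{"name": "send_rows", "arguments": {
  "rows": [0, 0, 0, 0, 0, -0.12, 0, 0, 0, 0, 0, -0.12, 0, 0, 0, 0, 0, -0.12, 0, 0, 0, 0, 0, -0.12, 0, 0, 0, 0, 0, -0.12]
}}

```text
time: 9.92
ee_pos: [446.6, -108.1, 179.7]
ee_rot: [[0.651, 0.759, 0.001], [0.759, -0.651, 0.003], [0.003, -0.001, -1.0]]
contact_force: [-0.1, -0.4, 1.0]
opening: 42.6
```

Call:
{"name": "send_rows", "arguments": {
  "rows": [0, 0, 0, 0, 0, -0.12, 0, 0, 0, 0, 0, -0.12, 0, 0, 0, 0, 0, -0.12, 0, 0, 0, 0, 0, -0.12, 0, 0, 0, 0, 0, -0.12]
}}

```text
time: 10.33
ee_pos: [446.6, -108.1, 179.7]
ee_rot: [[0.108, 0.994, 0.001], [0.994, -0.108, 0.003], [0.003, 0.001, -1.0]]
contact_force: [0.8, -0.5, -0.6]
opening: 42.2
```

```bash
python3 -c "
from h import *
p,d=snapshot('side')
rotneed(93.86);need(cab(-60,-150,150),93.86)"
```

```text
rotvec [ 0.001 -0.003 -0.167]
t 10.38 pos [ 446.6 -108.2  179.7] yaw 84.32 F [ 0.4   0.83 -0.42] open 41.9 cabxy [-146.6 -226.3]
need tool cm [8.95 7.27 3.  ] target [527.8 -26.2 150. ]
need rz -0.167
```

Call:
{"name": "send_rows", "arguments": {
  "rows": [0, 0, 0, 0, 0, -0.084, 0, 0, 0, 0, 0, -0.083, 0, 0, 0, 0, 0, 0]
}}

```text
time: 10.63
ee_pos: [446.5, -108.4, 179.6]
ee_rot: [[-0.053, 0.999, 0.001], [0.999, 0.053, 0.003], [0.003, 0.001, -1.0]]
contact_force: [-0.6, 0.2, -0.6]
opening: 42.5
```

```bash
python3 -c "
from h import *
rotneed(93.86);need(cab(-60,-150,150),93.86)"
```

```text
rotvec [ 0.001 -0.003 -0.014]
t 10.63 pos [ 446.5 -108.4  179.6] yaw 93.05 F [-0.61  0.17 -0.59] open 42.5 cabxy [-146.7 -226.5]
need tool cm [7.77 8.56 3.  ] target [527.8 -26.2 150. ]
need rz -0.014
```

Call:
{"name": "send_rows", "arguments": {
  "rows": [2, 2.2, 0.9, 0, 0, -0.014, 2, 2.2, 1, 0, 0, 0, 2, 2.2, 1, 0, 0, 0, 1.7, 2, 0, 0, 0, 0, 0, 0, 0, 0, 0, 0]
}}

```text
time: 11.05
ee_pos: [529.3, -23.7, 150.1]
ee_rot: [[-0.063, 0.998, 0.0], [0.998, 0.063, 0.004], [0.004, 0.001, -1.0]]
contact_force: [-1.0, 0.8, -0.4]
opening: 42.1
```

```bash
python3 - <<'E'
from h import *
need(cab(-60,-150,45),93.86)
s=read_state();p,d=snapshot('wrist')
v,u=np.mgrid[:384,:512]; k=get_calibration('wrist'); T=np.array(k['tool_from_camera'])
P=np.stack([(u-k['cx'])/k['fx']*d,(v-k['cy'])/k['fy']*d,d],-1)@T[:3,:3].T+T[:3,3]
P=P@np.array(s['ee_rot']).T+np.array(s['ee_pos'])
L=np.stack([(P-O)@EX,(P-O)@EY,P[...,2]],-1)
for y0 in (-200,-180,-160,-140,-120):
    m=(d>0)&(abs(L[...,1]-y0)<10)&(L[...,2]>66)&(L[...,2]<77)&(L[...,0]<-20)&(L[...,0]>-110)
    print(y0,m.sum(),np.round(np.percentile(L[m][:,[0,2]],[3,50,97],axis=0),1).tolist() if m.any() else '')
save(p,'w1.png')
E
```

```text
t 11.05 pos [529.3 -23.7 150.1] yaw 93.59 F [-0.99  0.8  -0.45] open 42.1 cabxy [ -58.4 -147.7]
need tool cm [-0.28 -0.17 10.51] target [527.8 -26.2  45. ]
need rz -0.005
-200 267 [[-67.8, 69.3], [-62.0, 70.3], [-55.3, 71.7]]
-180 282 [[-67.5, 68.8], [-61.0, 70.4], [-55.2, 71.8]]
-160 319 [[-68.1, 68.6], [-60.8, 70.4], [-54.3, 71.5]]
-140 339 [[-67.8, 69.0], [-61.5, 70.3], [-54.3, 71.7]]
-120 357 [[-67.6, 69.0], [-61.3, 70.4], [-54.2, 71.6]]
```

View pics/w1.png

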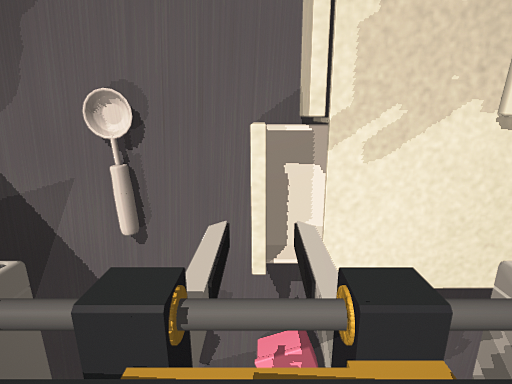

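Wrist view: the fingers (columns ~215 and 305) straddle the drawer front (column 258). I descend and pinch.

Call:
{"name": "send_rows", "arguments": {
  "rows": [-0.3, -0.3, 2.6, 0, 0, 0, 0, 0, 2.6, 0, 0, 0, 0, 0, 2.6, 0, 0, 0, 0, 0, 2.6, 0, 0, 0, 0, 0, 0, 0, 0, 0]
}}

```text
time: 11.52
ee_pos: [521.9, -29.9, 42.9]
ee_rot: [[-0.061, 0.998, -0.006], [0.998, 0.061, 0.004], [0.004, -0.006, -1.0]]
contact_force: [-0.5, -0.0, -1.1]
opening: 42.7
```

Call:
{"name": "send_rows", "arguments": {
  "rows": [0, 0, 0, 0, 0, 0, 0, 0, 0, 0, 0, 0, 0, 0, 0, 0, 0, 0, 0, 0, 0, 0, 0, 0, 0, 0, 0, 0, 0, 0],
  "hand": 1,
  "squeeze": 12
}}

```text
time: 11.93
ee_pos: [525.2, -30.0, 48.0]
ee_rot: [[-0.064, 0.998, 0.003], [0.998, 0.064, 0.003], [0.003, 0.003, -1.0]]
contact_force: [0.6, -1.1, 8.0]
opening: 14.4
```

Call:
{"name": "send_rows", "arguments": {
  "rows": [0, -1.2, 0, 0, 0, 0, 0, -1.6, 0, 0, 0, 0, 0, -1.6, 0, 0, 0, 0, 0, -1.6, 0, 0, 0, 0, 0, -1.3, 0, 0, 0, 0]
}}

```text
time: 12.35
ee_pos: [451.8, -34.8, 48.0]
ee_rot: [[-0.064, 0.998, 0.003], [0.998, 0.064, 0.003], [0.003, 0.004, -1.0]]
contact_force: [2.0, -0.1, 6.7]
opening: 13.7
```

Call:
{"name": "send_rows", "arguments": {
  "rows": [0, -0.4, 0, 0, 0, 0, 0, 0, 0, 0, 0, 0, 0, 0, 0, 0, 0, 0]
}}

```text
time: 12.6
ee_pos: [448.3, -35.0, 48.0]
ee_rot: [[-0.064, 0.998, 0.003], [0.998, 0.064, 0.003], [0.003, 0.003, -1.0]]
contact_force: [-0.9, -1.0, 7.9]
opening: 13.6
```

Call:
{"name": "send_rows", "arguments": {
  "rows": [0, 0, 0, 0, 0, 0, 0, 0, 0, 0, 0, 0, 0, 0, 0, 0, 0, 0, 0, 0, 0, 0, 0, 0, 0, 0, 0, 0, 0, 0],
  "hand": 0.1
}}

```text
time: 13.02
ee_pos: [447.7, -34.8, 46.7]
ee_rot: [[-0.064, 0.998, 0.0], [0.998, 0.064, 0.004], [0.003, 0.001, -1.0]]
contact_force: [0.2, -0.6, -0.3]
opening: 41.3
```

```bash
python3 -c "
from h import *
need(None)"
```

```text
t 13.02 pos [447.7 -34.8  46.7] yaw 93.65 F [ 0.16 -0.64 -0.27] open 41.3 cabxy [-140.5 -153.2]
```

Call:
{"name": "send_rows", "arguments": {
  "rows": [0, 0, -2, 0, 0, 0, 0, 0, -3.5, 0, 0, 0, 0, 0, -3.5, 0, 0, 0, 0, 0, -3.5, 0, 0, 0, 0, 0, -3, 0, 0, 0],
  "hand": -1
}}

```text
time: 13.43
ee_pos: [447.6, -35.4, 204.1]
ee_rot: [[-0.064, 0.998, 0.002], [0.998, 0.064, 0.003], [0.003, 0.002, -1.0]]
contact_force: [0.3, -0.7, 0.7]
opening: 72.3
```

Call:
{"name": "send_rows", "arguments": {
  "rows": [-3.4, 0, 0, 0, 0, 0.12, -3.4, 0.4, 0, 0, 0, 0.12, -3.4, 0.8, 0, 0, 0, 0.12, -3.3, -1, 0, 0, 0, 0.12, -3.2, -1.4, 0, 0, 0, 0.12]
}}

```text
time: 13.85
ee_pos: [408.6, -192.3, 200.7]
ee_rot: [[0.516, 0.857, 0.0], [0.857, -0.516, 0.004], [0.003, -0.002, -1.0]]
contact_force: [0.7, -0.7, 0.0]
opening: 93.8
```

Call:
{"name": "send_rows", "arguments": {
  "rows": [0, 0, 0, 0, 0, 0.12, 0, 0, 0, 0, 0, 0.12, 0, 0, 0, 0, 0, 0.12, 0, 0, 0, 0, 0, 0.12, 0, 0, 0, 0, 0, 0.12]
}}

```text
time: 14.27
ee_pos: [408.8, -190.7, 201.1]
ee_rot: [[0.91, 0.415, 0.0], [0.415, -0.91, 0.004], [0.002, -0.003, -1.0]]
contact_force: [0.2, -0.1, 0.1]
opening: 94.0
```

```bash
python3 -c "
from h import *
rotneed(19);need([450,-318,200],19)"
```

```text
rotvec [-0.003 -0.002  0.097]
t 14.27 pos [ 408.8 -190.7  201.1] yaw 24.55 F [ 0.24 -0.12  0.08] open 94.0 cabxy [-189.9 -306.1]
need tool cm [-1.54 13.3   0.07] target [ 450 -318  200]
need rz 0.097
```

Call:
{"name": "send_rows", "arguments": {
  "rows": [-1.2, 3.4, 0, 0, 0, 0, -1.2, 3.4, 0, 0, 0, 0, -1.2, 3.4, 0, 0, 0, 0, -1.5, 3.4, 0, 0, 0, 0.097, 0, 0, 0, 0, 0, 0]
}}

```text
time: 14.68
ee_pos: [419.2, -340.0, 199.9]
ee_rot: [[0.946, 0.323, -0.0], [0.323, -0.946, 0.003], [0.001, -0.003, -1.0]]
contact_force: [0.5, 0.2, -0.8]
opening: 93.7
```

```bash
python3 - <<'E'
from h import *
p,d=snapshot('wrist'); s=read_state()
v,u=np.mgrid[:384,:512]; k=get_calibration('wrist'); T=np.array(k['tool_from_camera'])
P=np.stack([(u-k['cx'])/k['fx']*d,(v-k['cy'])/k['fy']*d,d],-1)@T[:3,:3].T+T[:3,3]
P=P@np.array(s['ee_rot']).T+np.array(s['ee_pos'])
hsv=cv2.cvtColor(p,cv2.COLOR_RGB2HSV)
m=(d>0)&(np.hypot(P[...,0]-476,P[...,1]+318)<60)&(P[...,2]>36)&(P[...,2]<50)
q=P[m]; c,wh,a=cv2.minAreaRect(q[:,:2].astype(np.float32)); print(len(q),c,wh,a,np.median(q[:,2]),np.median(hsv[m],0))
# side region check
need([c[0],c[1],60],19)
save(p,'w2.png')
E
```

```text
2685 (474.4996337890625, -316.86834716796875) (69.93724060058594, 47.41878128051758) 19.97085952758789 40.351870602859094 [ 20.   3. 255.]
t 14.73 pos [ 419.3 -337.6  199.8] yaw 19.1 F [-0.09  0.78  0.46] open 93.8 cabxy [-189.2 -453.4]
need tool cm [ 5.88 -0.1  13.99] target [ 474.5 -316.9   60. ]
need rz 0.002
```

View pics/w2.png

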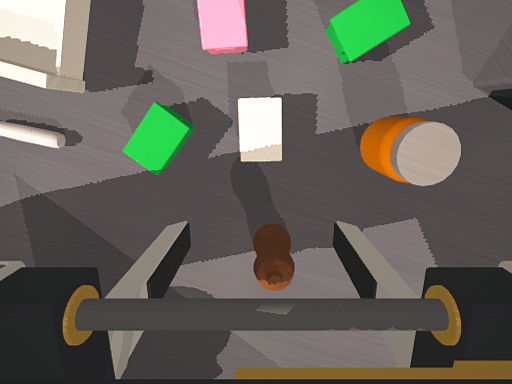

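Call:
{"name": "send_rows", "arguments": {
  "rows": [2, -0.1, 0, 0, 0, -0.015, 2, 0, 0, 0, 0, 0, 1.9, 0, 2, 0, 0, 0, 0, 0, 3.5, 0, 0, 0, 0, 0, 3.5, 0, 0, 0]
}}

```text
time: 15.15
ee_pos: [476.2, -312.8, 110.4]
ee_rot: [[0.937, 0.348, 0.002], [0.348, -0.937, 0.002], [0.003, -0.001, -1.0]]
contact_force: [0.8, -0.3, -1.0]
opening: 93.9
```

Call:
{"name": "send_rows", "arguments": {
  "rows": [0, 0, 3.5, 0, 0, 0, 0, 0, 2.5, 0, 0, 0, 0, 0, 1.5, 0, 0, 0, 0, 0, 0, 0, 0, 0, 0, 0, 0, 0, 0, 0]
}}

```text
time: 15.57
ee_pos: [475.1, -313.1, 35.9]
ee_rot: [[0.938, 0.346, -0.0], [0.346, -0.938, 0.004], [0.001, -0.004, -1.0]]
contact_force: [0.5, 0.8, 1.1]
opening: 94.5
```

```bash
python3 -c "
from h import *
need([474.5,-317,8],20)"
```

```text
t 15.57 pos [ 475.1 -313.1   35.9] yaw 20.27 F [0.53 0.78 1.08] open 94.5 cabxy [-131.9 -432.7]
need tool cm [-0.2   0.35  2.79] target [ 474.5 -317.     8. ]
need rz 0.005
```

Call:
{"name": "send_rows", "arguments": {
  "rows": [-0.2, 0.3, 0.9, 0, 0, 0, 0, 0, 0.9, 0, 0, 0, 0, 0, 0.7, 0, 0, 0, 0, 0, 0.2, 0, 0, 0, 0, 0, 0, 0, 0, 0]
}}

```text
time: 15.98
ee_pos: [474.0, -317.0, 8.2]
ee_rot: [[0.938, 0.345, -0.0], [0.345, -0.938, 0.004], [0.001, -0.004, -1.0]]
contact_force: [-0.3, -0.6, 0.5]
opening: 94.0
```

Call:
{"name": "send_rows", "arguments": {
  "rows": [0, 0, 0, 0, 0, 0, 0, 0, 0, 0, 0, 0, 0, 0, 0, 0, 0, 0, 0, 0, 0, 0, 0, 0, 0, 0, 0, 0, 0, 0],
  "hand": 1,
  "squeeze": 15
}}

```text
time: 16.4
ee_pos: [474.4, -317.3, 9.0]
ee_rot: [[0.938, 0.345, 0.001], [0.345, -0.938, 0.003], [0.002, -0.003, -1.0]]
contact_force: [1.3, 0.3, 0.0]
opening: 64.3
```

Call:
{"name": "send_rows", "arguments": {
  "rows": [0, 0, 0, 0, 0, 0, 0, 0, 0, 0, 0, 0, 0, 0, 0, 0, 0, 0, 0, 0, 0, 0, 0, 0]
}}

```text
time: 16.73
ee_pos: [474.4, -317.3, 8.9]
ee_rot: [[0.938, 0.345, 0.001], [0.345, -0.938, 0.003], [0.002, -0.003, -1.0]]
contact_force: [0.8, -0.9, 1.2]
opening: 47.8
```

Call:
{"name": "send_rows", "arguments": {
  "rows": [0, 0, -1.5, 0, 0, 0, 0, 0, -3, 0, 0, 0, 0, 0, -3.5, 0, 0, 0, 0, 0, -3.5, 0, 0, 0, 0, 0, -3.5, 0, 0, 0]
}}

```text
time: 17.15
ee_pos: [473.8, -317.4, 160.2]
ee_rot: [[0.938, 0.345, -0.0], [0.345, -0.938, 0.004], [0.001, -0.004, -1.0]]
contact_force: [1.1, -0.7, -1.6]
opening: 47.8
```

Call:
{"name": "send_rows", "arguments": {
  "rows": [0, 0, -2, 0, 0, 0.1, 0, 0, 0, 0, 0, 0.1, 0, 0, 0, 0, 0, 0.085, 0, 0, 0, 0, 0, 0, 0, 0, 0, 0, 0, 0]
}}

```text
time: 17.57
ee_pos: [474.0, -317.7, 178.4]
ee_rot: [[0.998, 0.07, -0.0], [0.07, -0.998, 0.004], [0.0, -0.004, -1.0]]
contact_force: [0.3, -0.9, -1.2]
opening: 47.7
```

```bash
python3 -c "
from h import *
need(cab(-65,-151,110),3.86)"
```

```text
t 17.57 pos [ 474.  -317.7  178.4] yaw 4.03 F [ 0.28 -0.9  -1.25] open 47.7 cabxy [-133.3 -437.2]
need tool cm [  6.92 -28.57   6.96] target [522.9 -27.5 110. ]
need rz 0.003
```

Call:
{"name": "send_rows", "arguments": {
  "rows": [0.7, -2.9, 0, 0, 0, 0, 0.7, -2.9, 0, 0, 0, 0, 0.7, -2.9, 0, 0, 0, 0, 0.7, -2.9, 0, 0, 0, 0, 0.7, -2.9, 0, 0, 0, 0]
}}

```text
time: 17.98
ee_pos: [499.2, -169.4, 179.0]
ee_rot: [[0.997, 0.071, -0.0], [0.071, -0.997, 0.004], [0.0, -0.004, -1.0]]
contact_force: [1.3, 0.2, -2.3]
opening: 47.8
```

Call:
{"name": "send_rows", "arguments": {
  "rows": [0.7, -2.9, 0, 0, 0, 0, 0.7, -2.9, 0, 0, 0, 0, 0.7, -2.9, 0, 0, 0, 0, 0.7, -2.9, 0, 0, 0, 0, 0.6, -2.4, 0, 0, 0, 0]
}}

```text
time: 18.4
ee_pos: [523.7, -26.9, 179.6]
ee_rot: [[0.997, 0.072, 0.0], [0.072, -0.997, 0.004], [0.0, -0.004, -1.0]]
contact_force: [0.9, -0.5, -0.6]
opening: 48.0
```

Call:
{"name": "send_rows", "arguments": {
  "rows": [0, 0, 2, 0, 0, 0, 0, 0, 2, 0, 0, 0, 0, 0, 2, 0, 0, 0, 0, 0, 0, 0, 0, 0, 0, 0, 0, 0, 0, 0]
}}

```text
time: 18.82
ee_pos: [523.4, -28.6, 119.4]
ee_rot: [[0.998, 0.07, -0.001], [0.07, -0.998, 0.004], [-0.001, -0.004, -1.0]]
contact_force: [1.2, -0.7, -1.2]
opening: 47.8
```

```bash
python3 - <<'E'
from h import *
need(cab(-65,-151,26),3.86)
ims=[]
for c in ('wrist','side'):
    p,d=snapshot(c); ims.append(p)
    s=read_state();v,u=np.mgrid[:384,:512]; k=get_calibration(c)
    P=np.stack([(u-k['cx'])/k['fx']*d,(v-k['cy'])/k['fy']*d,d],-1)
    if c=='wrist':
        T=np.array(k['tool_from_camera']); P=(P@T[:3,:3].T+T[:3,3])@np.array(s['ee_rot']).T+np.array(s['ee_pos'])
    else: P=(P-np.array(k['t']))@np.array(k['R'])
    L=np.stack([(P-O)@EX,(P-O)@EY,P[...,2]],-1)
    m=(d>0)&(L[...,0]<-80)&(L[...,0]>-180)&(abs(L[...,1]+150)<75)&(L[...,2]>65)&(L[...,2]<76)
    print(c,'panel',m.sum(),np.round(np.percentile(L[m],[3,50,97],axis=0)).tolist() if m.any() else '')
    for sgn,lo,hi in (('R',-226,-190),('L',-110,-70)):
        m=(d>0)&(L[...,0]<-15)&(L[...,0]>-115)&(L[...,1]>lo)&(L[...,1]<hi)&(L[...,2]>46)&(L[...,2]<56)
        print(c,'wall',sgn,m.sum(),np.round(np.percentile(L[m],[5,50,95],axis=0)).tolist() if m.any() else '')
save(np.hstack([cv2.resize(ims[0],(400,300)),cv2.resize(ims[1][150:300,190:390],(400,300))]),'place0.png')
E
```

```text
t 18.82 pos [523.4 -28.6 119.4] yaw 3.99 F [ 1.2  -0.68 -1.2 ] open 47.8 cabxy [ -64.6 -152.1]
need tool cm [-0.03 -0.07  9.34] target [522.9 -27.5  26. ]
need rz 0.002
wrist panel 199 [[-144.0, -196.0, 67.0], [-138.0, -116.0, 71.0], [-132.0, -110.0, 73.0]]
wrist wall R 622 [[-106.0, -222.0, 47.0], [-60.0, -220.0, 50.0], [-20.0, -218.0, 52.0]]
wrist wall L 644 [[-108.0, -86.0, 47.0], [-60.0, -85.0, 50.0], [-19.0, -82.0, 52.0]]
side panel 110 [[-149.0, -220.0, 66.0], [-143.0, -155.0, 73.0], [-133.0, -83.0, 76.0]]
side wall R 64 [[-107.0, -224.0, 47.0], [-68.0, -219.0, 50.0], [-21.0, -215.0, 55.0]]
side wall L 41 [[-113.0, -90.0, 46.0], [-81.0, -84.0, 50.0], [-27.0, -77.0, 53.0]]
```

View pics/place0.png

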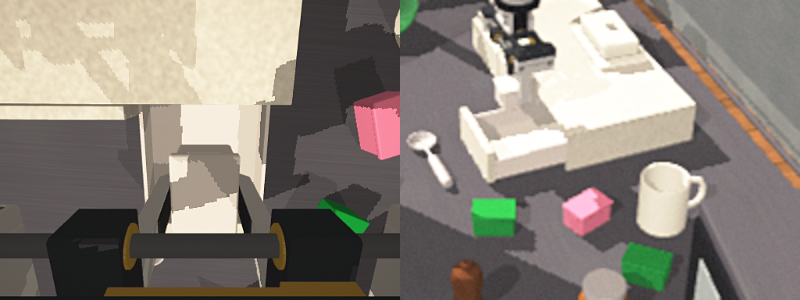

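The drawer walls are at y = -220 and -85 (cabinet frame), and the tub is centred between them. I lower and release.

Call:
{"name": "send_rows", "arguments": {
  "rows": [0, 0, 2.5, 0, 0, 0, 0, 0, 2.5, 0, 0, 0, 0, 0, 2, 0, 0, 0, 0, 0, 1, 0, 0, 0, 0, 0, 0.4, 0, 0, 0]
}}

```text
time: 19.33
ee_pos: [523.8, -28.4, 35.4]
ee_rot: [[0.998, 0.068, -0.0], [0.068, -0.998, 0.004], [0.0, -0.004, -1.0]]
contact_force: [0.0, 0.8, -0.6]
opening: 48.1
```

Call:
{"name": "send_rows", "arguments": {
  "rows": [0, 0, 0.2, 0, 0, 0, 0, 0, 0.2, 0, 0, 0, 0, 0, 0.2, 0, 0, 0, 0, 0, 0.2, 0, 0, 0, 0, 0, 0, 0, 0, 0]
}}

```text
time: 19.75
ee_pos: [524.0, -28.3, 28.0]
ee_rot: [[0.998, 0.068, 0.001], [0.068, -0.998, 0.003], [0.001, -0.003, -1.0]]
contact_force: [-0.5, 0.6, -1.6]
opening: 47.5
```

Call:
{"name": "send_rows", "arguments": {
  "rows": [0, 0, 0.2, 0, 0, 0, 0, 0, 0.1, 0, 0, 0, 0, 0, 0, 0, 0, 0, 0, 0, 0, 0, 0, 0]
}}

```text
time: 20.08
ee_pos: [523.9, -28.3, 24.8]
ee_rot: [[0.998, 0.068, 0.001], [0.068, -0.998, 0.003], [0.001, -0.003, -1.0]]
contact_force: [0.8, 0.4, -1.3]
opening: 48.1
```

Call:
{"name": "send_rows", "arguments": {
  "rows": [0, 0, 0, 0, 0, 0, 0, 0, 0, 0, 0, 0, 0, 0, 0, 0, 0, 0, 0, 0, 0, 0, 0, 0, 0, 0, 0, 0, 0, 0],
  "hand": -0.5
}}

```text
time: 20.5
ee_pos: [523.9, -28.3, 24.9]
ee_rot: [[0.998, 0.068, 0.001], [0.068, -0.998, 0.003], [0.001, -0.003, -1.0]]
contact_force: [0.1, 0.6, -0.4]
opening: 70.2
```

Call:
{"name": "send_rows", "arguments": {
  "rows": [0, 0, -0.5, 0, 0, 0, 0, 0, -1.5, 0, 0, 0, 0, 0, -3, 0, 0, 0, 0, 0, -3.5, 0, 0, 0, 0, 0, -3.5, 0, 0, 0]
}}

```text
time: 20.92
ee_pos: [523.3, -28.7, 146.4]
ee_rot: [[0.998, 0.068, -0.0], [0.068, -0.998, 0.004], [0.0, -0.004, -1.0]]
contact_force: [0.7, -0.9, 0.1]
opening: 70.2
```

Call:
{"name": "send_rows", "arguments": {
  "rows": [-2, 0, -2, 0, 0, 0, -2.5, 0, -1, 0, 0, 0, -2.5, 0, 0, 0, 0, 0, 0, 0, 0, 0, 0, 0, 0, 0, 0, 0, 0, 0]
}}

```text
time: 21.33
ee_pos: [453.7, -33.6, 175.6]
ee_rot: [[0.998, 0.067, 0.002], [0.067, -0.998, 0.003], [0.002, -0.003, -1.0]]
contact_force: [-0.3, -0.8, 0.2]
opening: 70.3
```

```bash
python3 - <<'E'
from h import *
need(None)
p,d=snapshot('wrist'); s=read_state()
v,u=np.mgrid[:384,:512]; k=get_calibration('wrist'); T=np.array(k['tool_from_camera'])
P=(np.stack([(u-k['cx'])/k['fx']*d,(v-k['cy'])/k['fy']*d,d],-1)@T[:3,:3].T+T[:3,3])@np.array(s['ee_rot']).T+np.array(s['ee_pos'])
L=np.stack([(P-O)@EX,(P-O)@EY,P[...,2]],-1)
m=(d>0)&(L[...,0]<-20)&(L[...,0]>-115)&(abs(L[...,1]+152)<55)&(L[...,2]>45)
q=L[m];print('lid',len(q),cv2.minAreaRect(q[:,:2].astype(np.float32)),np.percentile(q[:,2],[3,50,97]))
A=np.c_[q[:,:2],np.ones(len(q))];n=np.linalg.lstsq(A,q[:,2],rcond=None)[0];print('tilt deg',np.degrees(np.hypot(n[0],n[1])))
m=(d>0)&(L[...,0]<-100)&(L[...,0]>-180)&(abs(L[...,1]+150)<75)&(L[...,2]>65)&(L[...,2]<76)
print('panel',m.sum(),np.median(L[m],0) if m.any() else '')
ps,_=snapshot('side')
save(np.hstack([cv2.resize(p,(400,300)),cv2.resize(ps[150:300,190:390],(400,300))]),'end.png')
E
```

```text
t 21.33 pos [453.7 -33.6 175.6] yaw 3.86 F [-0.29 -0.84  0.22] open 70.3 cabxy [-134.5 -152.4]
lid 33140 ((-71.92646789550781, -152.00367736816406), (109.99739074707031, 86.14669036865234), 89.9947509765625) [ 54.60038182 289.44126002 305.00079986]
tilt deg 235.86034426029468
panel 2000 [-138.28097542 -151.39980658   70.12484416]
```

View pics/end.png

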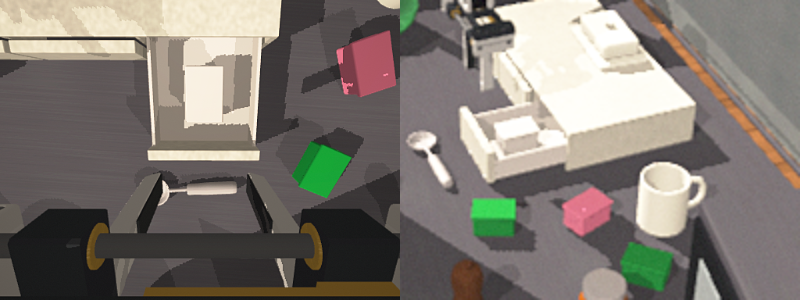

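```bash
python3 - <<'E'
from h import *
p,d=snapshot('wrist'); s=read_state()
v,u=np.mgrid[:384,:512]; k=get_calibration('wrist'); T=np.array(k['tool_from_camera'])
P=(np.stack([(u-k['cx'])/k['fx']*d,(v-k['cy'])/k['fy']*d,d],-1)@T[:3,:3].T+T[:3,3])@np.array(s['ee_rot']).T+np.array(s['ee_pos'])
L=np.stack([(P-O)@EX,(P-O)@EY,P[...,2]],-1)
m=(d>0)&(L[...,0]<-15)&(L[...,0]>-115)&(abs(L[...,1]+152)<55)&(L[...,2]>48)&(L[...,2]<70)
q=L[m];c=cv2.minAreaRect(q[:,:2].astype(np.float32));print(len(q),c,np.percentile(q[:,2],[3,50,97]))
A=np.c_[q[:,:2],np.ones(len(q))];n=np.linalg.lstsq(A,q[:,2],rcond=None)[0];print('tilt',np.degrees(np.hypot(n[0],n[1])))
zt=np.median(q[:,2])-21; ok=52<np.median(q[:,2])<62 and -125<c[0][0]<-30
print('center z',zt,ok)
if ok: print(finish_job())
E
```

```text
3540 ((-65.13523864746094, -152.73703002929688), (70.85308074951172, 48.085113525390625), 0.2185731828212738) [53.37996862 55.06374515 56.42759255]
tilt 0.11756941729064238
center z 34.06374514778648 True
the job is handed in; nothing more can be done
None
```

The white container is standing upright on the floor of the open drawer, and the job is handed in; no verdict was reported.

- **Finding the drawer:** I pressed the right-hand front first. It gave at a steady 6 N, so it was the real drawer, and I never touched the other two fronts.
- **Opening it:** I pressed it in about 9 mm and it sprang out about 50 mm. I then pinched the top edge of its front and pulled it to about 129 mm open.
- **Last checks (wrist camera):**
  - The container's centre is at x ≈ -65, y ≈ -153, z ≈ 34 mm in the cabinet frame, tilted about 0.1°.
  - The gripper is empty and clear of everything, with about 21 s used.
  - I saw no bystander disturbed in the last pictures, but I did not measure their positions again.
- **Checks and moves that went wrong:**
  - While turning the gripper, the last joint reached the end of its range, so the tool drifted and tilted in free air. I turned it the other way instead.
  - One late measurement of the lid was wrong because it included the gripper. I repeated it with limits, and the numbers above come from the repeat.

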